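# Click the lens-day counter on to its mark

### The arm

A 6-joint arm with a two-finger parallel gripper is mounted at the origin on the work surface. World frame = base frame: x ahead of the robot, y to its left, z up, the work surface at z = 0. Lengths are in m, angles in degrees, forces in N, time in s.
With the tool pointing down it reaches from about 0.4 to 0.825 m from the base axis. Payload 7 kg.
Tool frame: the origin (TCP) lies midway between the tips of the shut fingers; the grasp point (between the pads) lies 19 mm behind it (ctrl.grip_point_offset is the distance from the TCP to the grasp point, in m); x points along the fingers, y is the direction in which the jaws open and shut, and the axes are right-handed (so a half turn about x gives the same grasp; the last joint's range is limited). The gripper opens to 88 mm and grips with 3 to 60 N. Pads are 19 mm wide; open, the fingers measure 130 mm over their backs; the gripper's body (78 mm by 193 mm) begins 47 mm behind the grasp point.
Start: joints at [-56.603, 20.546, 0.682, 0, -70.136, -16.507], TCP at [0.196, -0.646, 0.227] pointing down, gripper open.
Joint ranges: [-176.03, 176.03], [-82.01, 121.73], [-58.28, 71.71], [-173.87, 95.51], [-174.79, -0.11], [-173.66, 173.66]. Speed limits (degrees/s): [136.94, 136.94, 172.46, 180, 180, 180].

### API

Orientations are given as [roll, pitch, yaw] about the fixed x, y, z axes, in that order (R = Rz(yaw) Ry(pitch) Rx(roll)).
In Python, from plant import ctrl gives the robot as it stands.
- The arm moves only by the tool drive_tool, never from a script. Its argument "plan" is a list of rows, each a list of 3 entries, a list of its own where there are three numbers: the shift along the tool's x, y, z in m, then the turn, a rotation vector about the tool's x, y, z in degrees, then the opening, from 0 (shut) to 1 (fully open). In form: [[[dx, dy, dz], [wx, wy, wz], grip], ...]. A call has 1 to 20 rows; each row is the pose to reach, as a shift and turn from the pose measured when the call began, along the tool's axes at that moment; what a row does not reach only later rows make up. A row lasts 1/12 s, in which the tool goes at most 41.7 mm and 7.16 degrees, less where a joint would pass 70% of its speed; a pose out of reach is approached as far as the arm can. A call with a gripper value outside its range is refused whole. The fingers move at their own pace and stop on an object; the grip force is fixed at half the most. Time passes only in rows, so rows that repeat a pose let the fingers close. It gives the time, the measured TCP pose, the force and the opening at its end, in the units of the state.
- ctrl.get_obs(): the state, without advancing time (a new reading comes with each control period).
- ctrl.snapshot(name): name is "scene" or "top" or "wrist"; returns the picture (480x640x3 uint8, blue, green, red); there is no depth.
- ctrl.get_calibration(name): a dict with "fx", "fy", "cx", "cy" (pixels), "R" (3x3) and "t" (3): a world point X has camera coordinates R X + t. Camera axes: x right, y down, z forward; pixel columns grow to the right and rows downward; lengths in m; the calibration is good to about 2 mm. A picture is of the moment at which its call begins: read the wrist's pose just before it. get_calibration takes no time and is no camera call; for the wrist camera it gives the pose at the moment of the call.
- ctrl.close_job(): hands the job in, once; it reports no verdict.
Trained networks look in the newest picture that a camera, given by its name, has taken for a name from the list of things; names that differ only in an ending like _2 or _b are one class to them, and where a whole thing is asked for, a point or a joint stands for the part that bears it (a point fixed in the world has none). Each returns a list of dicts, best first, with "confidence" (0 to 1); they miss things now and then, are a little off and sometimes report something else, mostly with a low value. They report only what shows in the picture. A call takes as long as a camera call.
- ctrl.cut_out(camera, name): "pixels" (480x640 bool, what is visible of it) and "pixel" ([column, row] in pixels, amid what is visible of it).
- ctrl.landmark_of(camera, name): "pixel" ([column, row] in pixels: a listed point, or the origin of a listed thing).
The state is a dict: "clock": time; "joint_pos": joint angles; "qvel": joint speeds; "tau": joint torques, N m; "tool_pos": TCP position; "orientation": TCP orientation; "force": force on the tool from outside, world axes, zero at the start; "moment": the same for the moment, N m; "opening": finger opening in m.
Only numpy, scipy, OpenCV 4.12 (cv2) and the standard library are available. Lean on these libraries where they do the work, as an engineer would, in place of code of your own. Each camera call takes 0.05 s, during which the arm holds its last target. There are 200 camera calls.

### The job

The teal day counter shows when the teal lens case is due: with a fingertip, gently flick the edge of its paddle wheel forward (top moving away from the robot), click by click, until the orange paddle stands straight up between the two orange arrowheads, and never let it go past. One click before the mark let the wheel rest with the finger lifted off it, then finish with one last click. Do not pinch, lift or shove the counter, and leave the white counter and everything else on the vanity alone.

Things in the scene. Friction and masses are not known exactly. Their poses are not given: they have to be found in the camera images.
- teal_counter: Teal day counter, loose, 120 x 86 mm base, 0.9 kg, 112 mm tall over the wheel. Origin: centre of the underside; z up, x forward (roughly away from the robot), y along the axle. Two 6 mm cheeks (y = +-34 mm, tops at z = 74 mm, each with an orange arrowhead up to 84 mm at x = 0) carry the wheel; aprons at x = +-57 mm reach z = 50 mm. The wheel's upper part is open.
- teal_axle (a point): Centre of the teal counter's wheel, on its axle, 62 mm above the counter's underside. Axes as the counter's.
- teal_wheel (a joint): Angle (rad) of the teal wheel. 0: orange paddle straight up (wanted). Grows as the wheel's top moves forward (counter +x). Starts two to four clicks below 0 (about -1.57, -2.36 or -3.14). Eight clicks a turn, pi/4 apart, each with a paddle straight up. Pushed past halfway (pi/8) it snaps on to the next click, let go earlier it springs back. A paddle tip needs about 2 N. Rarely it starts caught midway between two clicks.
- teal_mark (a point): Middle of the outer edge of the teal wheel's orange paddle; it turns with the wheel. The wheel: hub of 36 mm radius, 30 mm wide, with eight straight radial paddles 5 mm thick and 30 mm wide that reach out to 50 mm radius; seven are teal, this one orange.
- white_counter: White day counter of the same make and size, origin and axes alike (120 x 86 mm base, 112 mm tall over the wheel). To be left alone.
- white_wheel (a joint): Angle (rad) of the white counter's wheel, made like the teal one; it stands at 0 (its orange paddle up) and shall stay there.
- bamboo_stand: Fixed low bamboo stand, 100 x 200 x 12 mm with six 40 mm pegs. Origin: centre of its underside.
- teal_case: Teal twin lens case, 68 x 32 x 18 mm, lying on the stand. Origin: centre of its underside.
- white_case: White twin lens case, 68 x 32 x 18 mm, lying on the stand. Origin: centre of its underside.
- tweezer: Blue spring-loaded plastic tweezer, 104 x 23 x 10 mm, lying between and in front of the counters. Origin: centre of its underside, long axis x.
- jar: Frosted glass jar with aluminium screw lid, 72 mm diameter, 73 mm tall. Origin: centre of its underside.
- tray: Rectangular aluminium tray, 140 x 200 x 18 mm. Origin: centre of its underside.
- round_mirror: Round hand mirror lying flat, 110 mm disc, 10 mm thick, its handle reaching to 145 mm from the disc's centre along -x. Origin: under the disc's centre.

How it is judged (in metres and radians):
On the way:
1. the teal wheel rests one click before the mark (within 0.2 rad), no finger on it (value of joint teal_wheel between -0.985398 and -0.585398 rad and contact force between the fingers and teal_counter below 0.05 N), for 0.2 s.
At the end, for the whole second after the job is handed in: The teal wheel rests with its orange paddle straight up (within 0.12 rad); the teal counter stands upright within 30 mm of where it stood; the white wheel is still at its mark (within 0.15 rad), and the white counter and every other thing are within 20 mm of where they stood (value of joint teal_wheel between -0.12 and 0.12 rad and velocity of joint teal_wheel between -0.1 and 0.1 rad/s and value of joint white_wheel between -0.15 and 0.15 rad and distance of teal_counter from where it was at the start of the episode below 0.03 m and angle between teal_counter's own z axis and vertical below 0.05 rad and distance of each of white_counter, bamboo_stand, teal_case, white_case, tweezer, jar, tray, round_mirror from where it was at the start of the episode below 0.02 m); the robot touches nothing.
It fails at once if the teal wheel goes past the mark (more than 0.6 rad) (value of joint teal_wheel above 0.6 rad).
It fails at once if the teal counter or its wheel is pressed or pinched with more than 15 N (contact force between the fingers and teal_counter above 15 N).
It fails at once if the teal counter is lifted, tipped or shoved (distance of teal_counter from where it was at the start of the episode above 0.03 m or angle between teal_counter's own z axis and vertical above 0.2 rad).
It fails at once if the white counter is shoved or its wheel turned (distance of white_counter from where it was at the start of the episode above 0.02 m or value of joint white_wheel above 0.35 rad or value of joint white_wheel below -0.35 rad).
It fails at once if another thing is lifted or moved by more than 20 mm (distance of any of bamboo_stand, teal_case, white_case, tweezer, jar, tray, round_mirror from where it was at the start of the episode above 0.02 m).
It also fails if it takes over 51 s, if anything falls off the work surface, if the arm or the gripper's body presses on something with over 40 N, if the wrist force passes 120 N, or if a joint passes its speed limit or range.

## Working session

There is one attempt and no reset: what is moved stays moved. The work goes in short steps, Python scripts to look and compute and a tool call to move; the robot and the scene stay as the last step left them, time stands still between calls to the robot, and variables do not carry over. Pictures are saved under pics/ and viewed, about 8 in all and at most 12, crops included, and the job is handed in when it is done.

Besides the shell and the picture viewer there is one more tool, called as name(argument=value, ...) on one line, values as JSON. drive_tool: Moves the arm, as the interface text tells. Its arguments: {"type":"object","properties":{"plan":{"type":"array","items":{"type":"array"}}},"required":["plan"]}

```bash
mkdir -p pics; ls
python3 - <<'E'
from plant import ctrl
import cv2,numpy as np
print(ctrl.get_obs())
for n in ("scene","top"):
    im=ctrl.snapshot(n); cv2.imwrite(f"pics/{n}0.png",im)
    c=ctrl.get_calibration(n); print(n,{k:np.round(v,4).tolist() for k,v in c.items()})
    for t in ("teal_counter","teal_axle","teal_mark","white_counter","tweezer"):
        print(n,t,[(np.round(d["pixel"],1).tolist(),round(d["confidence"],2)) for d in ctrl.landmark_of(n,t)[:2]])
E
```

```text
pics
{'clock': 0.0, 'joint_pos': array([-5.66027267e+01,  2.05914956e+01,  6.34382632e-01, -2.00905100e-02,
       -7.01361674e+01, -1.65072242e+01]), 'qvel': array([-0.01450414,  0.14550568,  0.02696737,  0.05799674, -0.09645628,
        0.01662343]), 'tau': array([ 1.61805350e-03, -5.82719851e+01,  2.93057960e+01,  6.99688330e+00,
        6.78254830e-03, -1.68765077e-04]), 'tool_pos': array([ 0.19594875, -0.64542401,  0.22562673]), 'orientation': array([ 95.0628423 ,  89.90482626, 111.94604958]), 'force': array([-0.05590636,  0.55724521,  0.44886989]), 'moment': array([ 0.02165794, -0.01667675,  0.04120248]), 'opening': 0.08764278811755313}
scene {'fx': 438.5584, 'fy': 438.5584, 'cx': 319.9233, 'cy': 237.5774, 'R': [[-0.6338, 0.7732, 0.0227], [0.448, 0.3909, -0.8041], [-0.6306, -0.4994, -0.5941]], 't': [0.3337, -0.2015, 1.4489]}
scene teal_counter [([263.2, 241.2], 0.69)]
scene teal_axle [([260.5, 225.3], 0.86)]
scene teal_mark [([259.8, 239.7], 0.63)]
scene white_counter [([381.1, 295.3], 0.95)]
scene tweezer []
top {'fx': 441.0316, 'fy': 441.0316, 'cx': 325.876, 'cy': 238.9233, 'R': [[-0.0289, -0.9996, -0.003], [-0.9871, 0.0291, -0.1577], [0.1577, -0.0016, -0.9875]], 't': [0.0208, 0.6019, 0.9821]}
top teal_counter []
top teal_axle [([380.8, 240.4], 0.93), ([240.7, 263.8], 0.53)]
top teal_mark [([380.3, 241.3], 0.87), ([337.0, 167.6], 0.39)]
top white_counter [([240.5, 264.5], 0.75)]
top tweezer [([237.9, 265.1], 0.45), ([324.8, 328.0], 0.44)]
```

Run:
```python
import cv2,numpy as np
a=cv2.imread("pics/scene0.png");b=cv2.imread("pics/top0.png")
A=cv2.resize(a[150:350,180:460],(800,571)); B=cv2.resize(b[140:380,180:480],(750,600))
cv2.imwrite("pics/a.png",A);cv2.imwrite("pics/b.png",B)
```

```text
(no output)
```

View pics/a.png

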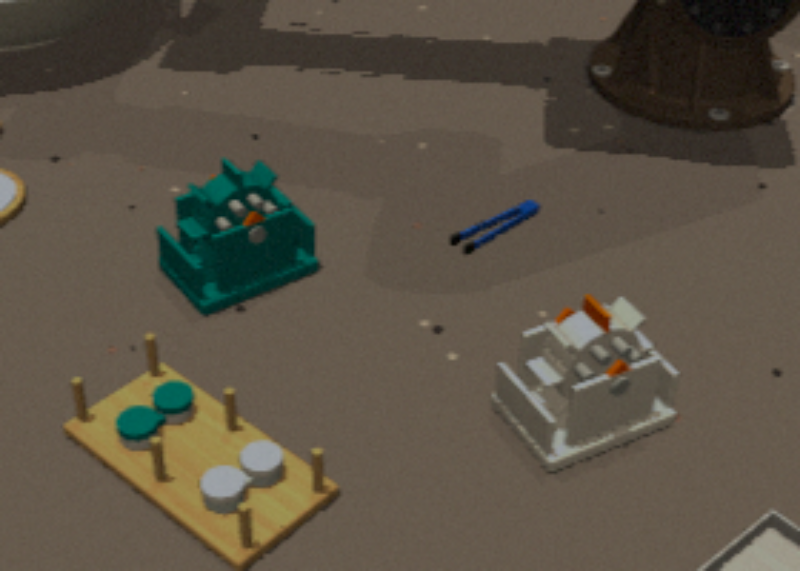

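View pics/b.png

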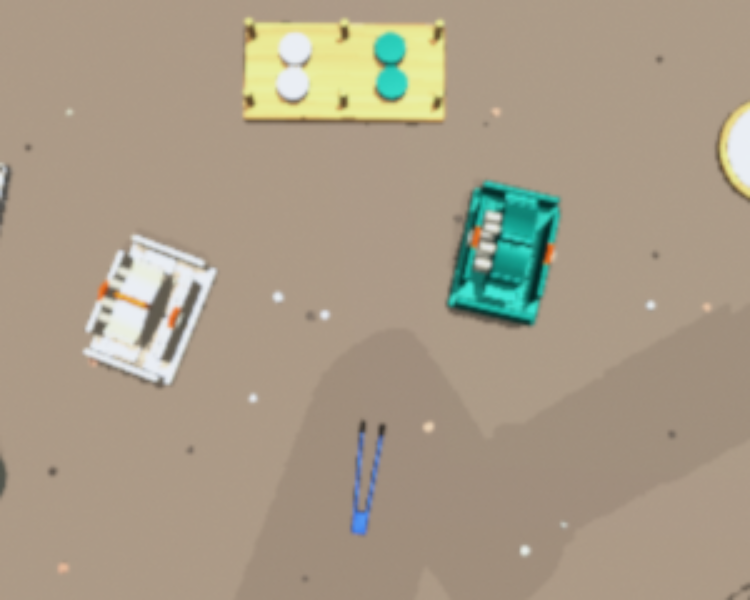

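The white counter is at crop (150,310), its paddle up. The teal counter is at (505,252), turned about 12° clockwise, with arrowheads at crop (476,237) and (550,254). No orange paddle is visible, so the wheel is probably at -2.36 or -3.14.

```bash
cat > h.py <<'E'
from plant import ctrl
import cv2,numpy as np
from scipy.spatial.transform import Rotation as Ro
def ray(cam,px,z,c=None):
    c=c or ctrl.get_calibration(cam); R=np.array(c["R"]);t=np.array(c["t"])
    d=R.T@np.array([(px[0]-c["cx"])/c["fx"],(px[1]-c["cy"])/c["fy"],1]); o=-R.T@t
    return o+d*(z-o[2])/d[2]
def proj(cam,X):
    c=ctrl.get_calibration(cam); p=np.array(c["R"])@X+c["t"]
    return p[:2]/p[2]*c["fx"]+[c["cx"],c["cy"]]
def Rt(): 
    o=ctrl.get_obs(); return o["tool_pos"],Ro.from_euler("xyz",o["orientation"],degrees=True)
def togo(P,yaw):
    """tool-frame shift and rotvec to point down at P, tool y along counter y (or its opposite)"""
    p,R=Rt(); out=[]
    y=np.array([-np.sin(np.radians(yaw)),np.cos(np.radians(yaw)),0])
    for s in (1,-1):
        x=np.array([0,0,-1.]); M=np.c_[x,s*y,np.cross(x,s*y)]
        r=(R.inv()*Ro.from_matrix(M)).as_rotvec(degrees=True); out.append(r)
    return np.round(R.inv().apply(np.array(P)-p),4),[np.round(r,2) for r in out]
E
python3 - <<'E'
from h import *
f=lambda u,v:(u/2.5+180,v/2.5+140)
a,b=ray("top",f(476,237),.080),ray("top",f(550,254),.080)
ax=ray("top",(380.8,240.4),.062)
d=a-b; yaw=np.degrees(np.arctan2(d[1],d[0]))-90
print(a,b,np.linalg.norm(d),"yaw",yaw,"mid",(a+b)/2,"axle",ax, ray("scene",(260.5,225.3),.062))
# base corners at underside plate (front edge & back edge)
for q in ((449,305),(533,324),(559,198),(484,182)): print(ray("top",f(*q),.03))
C=(a+b)/2; u=np.array([np.cos(np.radians(yaw)),np.sin(np.radians(yaw)),0])
P=C-0.06*u; P[2]=.26
print(P,togo(P,yaw),Rt()[1].as_matrix().round(3))
E
```

```text
[ 0.60361924 -0.09770839  0.08      ] [ 0.58609352 -0.16379465  0.08      ] 0.0683706421486271 yaw -14.852645318428998 mid [ 0.59485638 -0.13075152  0.08      ] axle [ 0.59285374 -0.12290498  0.062     ] [ 0.60535205 -0.1291185   0.062     ]
[ 0.54775221 -0.07457865  0.03      ]
[ 0.52752902 -0.15271434  0.03      ]
[ 0.64740251 -0.18396529  0.03      ]
[ 0.66516195 -0.11298469  0.03      ]
[ 0.53686109 -0.11537148  0.26      ] (array([-0.0334,  0.4086,  0.4802]), [array([31.74,  0.  , -0.  ]), array([-148.26,    0.  ,    0.  ])]) [[ 0.    -0.291  0.957]
 [ 0.     0.957  0.291]
 [-1.     0.     0.   ]]
```

drive_tool(plan=[[[-0.01,0.02,0.024],[2,0,0],0],[[-0.03,0.05,0.059],[5,0,0],0],[[-0.033,0.075,0.088],[8,0,0],0],[[-0.033,0.1,0.118],[11,0,0],0],[[-0.033,0.125,0.147],[14,0,0],0],[[-0.033,0.15,0.176],[17,0,0],0],[[-0.033,0.175,0.206],[20,0,0],0],[[-0.033,0.2,0.235],[22,0,0],0],[[-0.033,0.225,0.264],[24,0,0],0],[[-0.033,0.25,0.294],[26,0,0],0],[[-0.033,0.275,0.323],[28,0,0],0],[[-0.033,0.3,0.353],[30,0,0],0],[[-0.033,0.325,0.382],[31.7,0,0],0],[[-0.033,0.35,0.411],[31.7,0,0],0],[[-0.033,0.375,0.441],[31.7,0,0],0],[[-0.033,0.395,0.464],[31.7,0,0],0],[[-0.033,0.405,0.476],[31.7,0,0],0],[[-0.033,0.409,0.48],[31.7,0,0],0],[[-0.033,0.409,0.48],[31.7,0,0],0],[[-0.033,0.409,0.48],[31.7,0,0],0]])

```text
clock: 2.27
tool_pos: [0.5361, -0.1155, 0.2595]
orientation: [-147.3, 90.0, -162.1]
force: [-0.2, -0.1, -0.9]
opening: 0.0
```

Run:
```python
from h import *
im=ctrl.snapshot("wrist"); cv2.imwrite("pics/w1.png",im)
c=ctrl.get_calibration("wrist"); print(c["R"].round(3),-c["R"].T@c["t"],c["fx"],Rt()[0])
for t in ("teal_counter","teal_axle","teal_mark"):
    print(t,[(np.round(d["pixel"],1).tolist(),round(d["confidence"],2)) for d in ctrl.landmark_of("wrist",t)[:2]])
```

```text
[[ 0.257  0.966  0.   ]
 [ 0.935 -0.249  0.253]
 [ 0.245 -0.065 -0.967]] [ 0.4701419  -0.09919631  0.41836723] 347.22033570818536 [ 0.5359231  -0.11592344  0.25960996]
teal_counter [([308.3, 257.1], 0.67)]
teal_axle []
teal_mark []
```

View pics/w1.png

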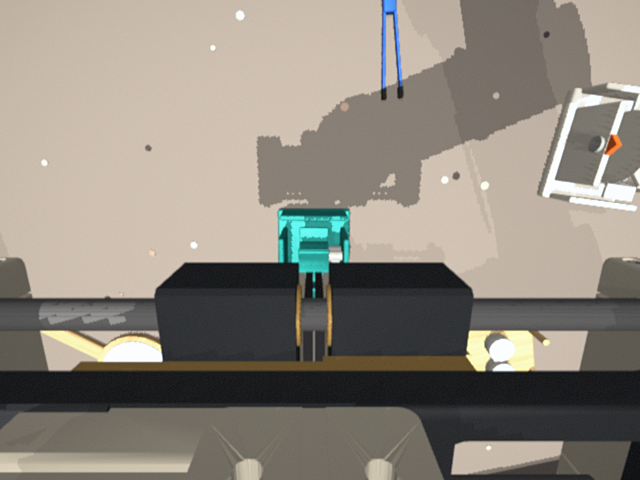

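The wrist view looks from the robot side. The counter's near edge runs from (279,211) to (350,210), parallel to the image columns, so the tool is aligned. The wheel is centred at about column 314 and the fingers hide the far half.

Run:
```python
from h import *
im=cv2.imread("pics/w1.png"); cv2.imwrite("pics/w1c.png",cv2.resize(im[195:285,265:365],None,fx=6,fy=6,interpolation=cv2.INTER_CUBIC))
for q in ((279,211),(350,210)): print(ray("wrist",q,.05),ray("wrist",q,.0))
p,R=Rt();M=R.as_matrix()
print(M.round(3), "tcp px",proj("wrist",p))
```

```text
[ 0.52529531 -0.1523134   0.05      ] [ 0.53277796 -0.15949642  0.        ]
[ 0.54394431 -0.0782869   0.05      ] [ 0.55395728 -0.07542588  0.        ]
[[ 0.     0.257  0.966]
 [-0.     0.966 -0.257]
 [-1.     0.     0.   ]] tcp px [315.00096454 289.45529836]
```

View pics/w1c.png

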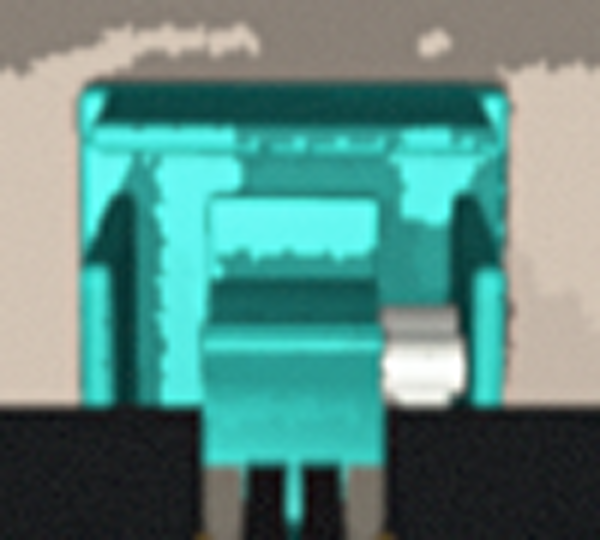

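Run:
```python
from h import *
p,R=Rt();M=R.as_matrix();u=M[:,2];v=M[:,1]
f=lambda x,y:(x/6+265,y/6+195)
b=ray("wrist",f(293,82),.003); print("C from base",b+.06*u)
b=ray("wrist",f(295,138),.05); print("C from apron top mid",b+.057*u)
for C in (b+.057*u, np.array([.5949,-.1308,0]),np.array([.5929,-.1229,0])):
  C=C.copy()
  for a in (-90,-67.5,-45,-22.5,0):
    t=np.radians(a); 
    X=C*[1,1,0]+np.array([0,0,.062])+.05*(np.sin(t)*u+np.cos(t)*np.array([0,0,1]))
    print(a,((proj("wrist",X)-[265,195])*6).round(0),end=" ")
  print()
```

```text
C from base [ 0.59844979 -0.13294     0.00301366]
C from apron top mid [ 0.59755217 -0.13239947  0.05001298]
-90 [295. 191.] -67.5 [295. 239.] -45 [296. 329.] -22.5 [296. 447.] 0 [296. 569.] 
-90 [300. 174.] -67.5 [301. 221.] -45 [301. 311.] -22.5 [301. 429.] 0 [302. 552.] 
-90 [341. 152.] -67.5 [343. 198.] -45 [346. 287.] -22.5 [347. 405.] 0 [347. 528.]
```

drive_tool(plan=[[[0.01,0,0.006],[0,0,0],0],[[0.03,0,0.016],[0,0,0],0],[[0.055,0,0.028],[0,0,0],0],[[0.08,0,0.038],[0,0,0],0],[[0.1,0,0.045],[0,0,0],0],[[0.115,0,0.048],[0,0,0],0],[[0.122,0,0.048],[0,0,0],0],[[0.124,0,0.048],[0,0,0],0],[[0.124,0,0.048],[0,0,0],0]])

```text
clock: 3.22
tool_pos: [0.5821, -0.1289, 0.1354]
orientation: [-147.3, 90.0, -162.3]
force: [-0.2, -0.2, 0.5]
opening: 0.0005
```

Run:
```python
from h import *
w=ctrl.snapshot("wrist"); s=ctrl.snapshot("scene"); print(Rt()[0],proj("wrist",Rt()[0]),proj("scene",Rt()[0]))
for cam in("wrist","scene"):
  for t in ("teal_mark",): print(cam,[(np.round(d["pixel"],1).tolist(),round(d["confidence"],2)) for d in ctrl.landmark_of(cam,t)[:2]])
A=cv2.resize(w[130:310,214:414],(400,360),interpolation=2); B=cv2.resize(s[190:280,215:315],(400,360),interpolation=2)
cv2.imwrite("pics/m2.png",np.hstack([A,B]))
```

```text
[ 0.58285213 -0.12862662  0.13684578] [314.99663048 289.4616813 ] [265.52984349 196.07585621]
wrist []
scene [([238.1, 298.9], 0.72), ([263.1, 238.0], 0.55)]
```

View pics/m2.png

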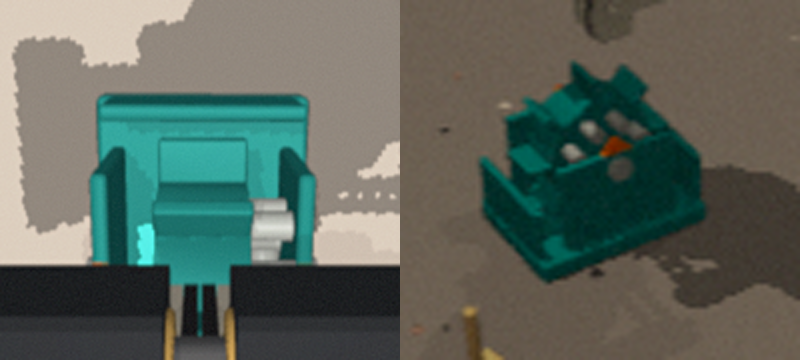

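Geometry agrees: the wheel is on a click, with no orange on the upper half. The scene crop shows the fingertip just behind the upright paddle. First stroke: go down, sweep 30 mm slowly, lift.

drive_tool(plan=[[[0.008,0,0],[0,0,0],0],[[0.018,0,0],[0,0,0],0],[[0.026,0,0],[0,0,0],0],[[0.031,0,0],[0,0,0],0],[[0.031,0,0],[0,0,0],0],[[0.031,0,0.002],[0,0,0],0],[[0.031,0,0.004],[0,0,0],0],[[0.031,0,0.006],[0,0,0],0],[[0.031,0,0.008],[0,0,0],0]])

```text
clock: 4.17
tool_pos: [0.5907, -0.1306, 0.1061]
orientation: [19.6, 89.9, 4.7]
force: [-1.2, 0.7, -1.8]
opening: 0.0004
```

drive_tool(plan=[[[0.001,0,0.002],[0,0,0],0],[[0.001,0,0.004],[0,0,0],0],[[0.001,0,0.006],[0,0,0],0],[[0.001,0,0.008],[0,0,0],0],[[0.001,0,0.01],[0,0,0],0],[[0.001,0,0.012],[0,0,0],0],[[0.001,0,0.014],[0,0,0],0],[[0.001,0,0.016],[0,0,0],0],[[0.001,0,0.018],[0,0,0],0],[[0.001,0,0.02],[0,0,0],0],[[0.001,0,0.022],[0,0,0],0],[[0.001,0,0.022],[0,0,0],0]])

```text
clock: 5.17
tool_pos: [0.6123, -0.1363, 0.1051]
orientation: [17.0, 89.9, 2.1]
force: [-0.3, 0.4, 0.4]
opening: 0.0005
```

Run:
```python
from h import *
w=ctrl.snapshot("wrist"); s=ctrl.snapshot("scene"); o=ctrl.get_obs(); print(o["tool_pos"],o["force"])
A=cv2.resize(w[110:290,214:414],(400,360),interpolation=2); B=cv2.resize(s[190:280,215:315],(400,360),interpolation=2)
cv2.imwrite("pics/m3.png",np.hstack([A,B]))
```

```text
[ 0.61191426 -0.13622821  0.10506203] [-0.59772839  0.97312852 -0.81421313]
```

View pics/m3.png

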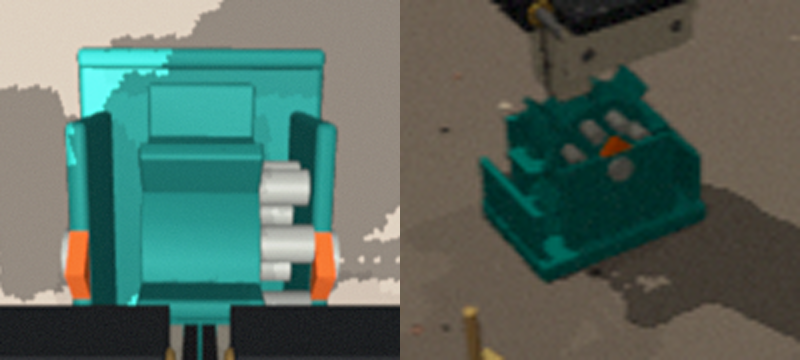

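The finger is now past the top and the wheel is on a click, with no orange at the -45° or -90° positions. That means it started at -180° and is now at -135°. Another stroke can only bring it to -90°, or -45° at worst.

drive_tool(plan=[[[-0.008,0,0],[0,0,0],0],[[-0.02,0,0],[0,0,0],0],[[-0.028,0,-0.003],[0,0,0],0],[[-0.03,0,-0.012],[0,0,0],0],[[-0.03,0,-0.022],[0,0,0],0],[[-0.03,0,-0.029],[0,0,0],0],[[-0.03,0,-0.031],[0,0,0],0],[[-0.03,0,-0.031],[0,0,0],0],[[-0.02,0,-0.031],[0,0,0],0],[[-0.01,0,-0.031],[0,0,0],0],[[-0.003,0,-0.031],[0,0,0],0],[[0,0,-0.031],[0,0,0],0],[[0,0,-0.031],[0,0,0],0]])

```text
clock: 6.35
tool_pos: [0.5812, -0.1284, 0.1031]
orientation: [-165.5, 89.9, 179.6]
force: [0.4, -0.6, -0.3]
opening: 0.0001
```

drive_tool(plan=[[[0,0,0.002],[0,0,0],0],[[0,0,0.004],[0,0,0],0],[[0,0,0.006],[0,0,0],0],[[0,0,0.008],[0,0,0],0],[[0,0,0.01],[0,0,0],0],[[0,0,0.012],[0,0,0],0],[[0,0,0.014],[0,0,0],0],[[0,0,0.016],[0,0,0],0],[[0,0,0.018],[0,0,0],0],[[0,0,0.02],[0,0,0],0],[[0,0,0.022],[0,0,0],0],[[0,0,0.024],[0,0,0],0],[[0,0,0.026],[0,0,0],0],[[0,0,0.028],[0,0,0],0],[[0,0,0.03],[0,0,0],0],[[0,0,0.031],[0,0,0],0],[[0,0,0.031],[0,0,0],0]])

```text
clock: 7.77
tool_pos: [0.6113, -0.1364, 0.103]
orientation: [-164.6, 89.9, -179.5]
force: [0.2, 0.3, 0.7]
opening: 0.0004
```

Run:
```python
from h import *
w=ctrl.snapshot("wrist"); s=ctrl.snapshot("scene"); o=ctrl.get_obs(); print(o["tool_pos"],o["force"])
A=cv2.resize(w[110:290,214:414],(400,360),interpolation=2); B=cv2.resize(s[190:280,215:315],(400,360),interpolation=2)
cv2.imwrite("pics/m4.png",np.hstack([A,B]))
```

```text
[ 0.61099475 -0.13631791  0.10299475] [0.84862779 0.415637   0.57880331]
```

View pics/m4.png

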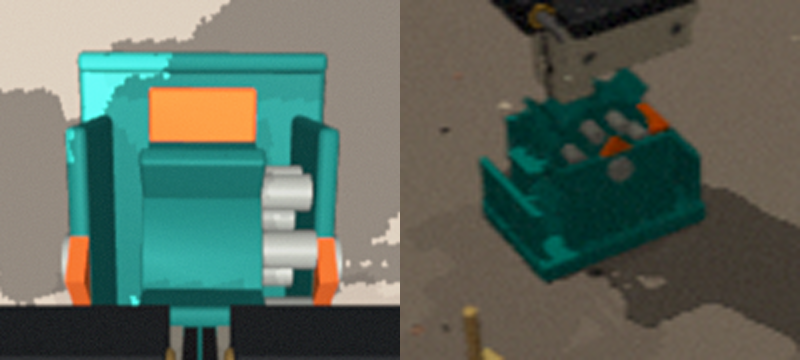

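The orange paddle is now at -90° in the wrist crop at (202,115), so two clicks remain. Third stroke, then lift off and rest.

drive_tool(plan=[[[-0.008,0,0],[0,0,0],0],[[-0.02,0,0],[0,0,0],0],[[-0.028,0,-0.003],[0,0,0],0],[[-0.03,0,-0.012],[0,0,0],0],[[-0.03,0,-0.022],[0,0,0],0],[[-0.03,0,-0.029],[0,0,0],0],[[-0.03,0,-0.031],[0,0,0],0],[[-0.03,0,-0.031],[0,0,0],0],[[-0.02,0,-0.031],[0,0,0],0],[[-0.01,0,-0.031],[0,0,0],0],[[-0.004,0,-0.031],[0,0,0],0],[[-0.002,0,-0.031],[0,0,0],0],[[-0.002,0,-0.031],[0,0,0],0]])

```text
clock: 8.95
tool_pos: [0.5804, -0.1285, 0.1035]
orientation: [-162.5, 89.8, -177.4]
force: [-0.5, -0.7, 0.1]
opening: 0.0004
```

drive_tool(plan=[[[0,0,0.002],[0,0,0],0],[[0,0,0.004],[0,0,0],0],[[0,0,0.006],[0,0,0],0],[[0,0,0.008],[0,0,0],0],[[0,0,0.01],[0,0,0],0],[[0,0,0.012],[0,0,0],0],[[0,0,0.014],[0,0,0],0],[[0,0,0.016],[0,0,0],0],[[0,0,0.018],[0,0,0],0],[[0,0,0.02],[0,0,0],0],[[0,0,0.022],[0,0,0],0],[[0,0,0.024],[0,0,0],0],[[0,0,0.026],[0,0,0],0],[[0,0,0.028],[0,0,0],0],[[0,0,0.03],[0,0,0],0],[[0,0,0.031],[0,0,0],0],[[0,0,0.031],[0,0,0],0]])

```text
clock: 10.37
tool_pos: [0.6105, -0.1365, 0.1033]
orientation: [-162.7, 89.8, -177.6]
force: [-0.1, 0.8, -0.4]
opening: 0.0004
```

drive_tool(plan=[[[-0.008,0,0],[0,0,0],0],[[-0.02,0,0],[0,0,0],0],[[-0.03,0,0],[0,0,0],0],[[-0.03,0,0],[0,0,0],0],[[-0.03,0,0],[0,0,0],0],[[-0.03,0,0],[0,0,0],0],[[-0.03,0,0],[0,0,0],0],[[-0.03,0,0],[0,0,0],0],[[-0.03,0,0],[0,0,0],0],[[-0.03,0,0],[0,0,0],0]])

```text
clock: 11.2
tool_pos: [0.6105, -0.1365, 0.1329]
orientation: [-162.5, 89.7, -177.4]
force: [0.3, 0.6, 0.2]
opening: 0.0003
```

Run:
```python
from h import *
w=ctrl.snapshot("wrist"); s=ctrl.snapshot("scene"); o=ctrl.get_obs(); print(o["tool_pos"],o["force"])
A=cv2.resize(w[110:290,214:414],(400,360),interpolation=2); B=cv2.resize(s[190:280,215:315],(400,360),interpolation=2)
cv2.imwrite("pics/m5.png",np.hstack([A,B]))
```

```text
[ 0.61059473 -0.13649536  0.13303249] [ 0.3750597  -0.57978429  0.32086722]
```

View pics/m5.png

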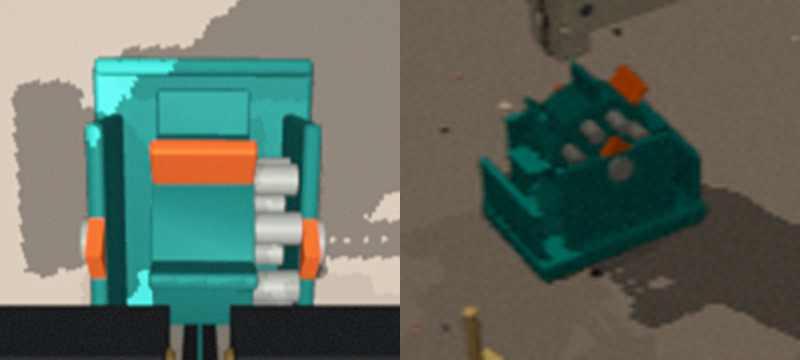

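The orange paddle is at -45°, at (203,160) in the wrist crop and (628,85) in the scene crop. The finger is clear and the wheel has rested about 0.6 s. Now the last click.

drive_tool(plan=[[[0,0,-0.008],[0,0,0],0],[[0,0,-0.018],[0,0,0],0],[[0,0,-0.027],[0,0,0],0],[[0,0,-0.031],[0,0,0],0],[[0,0,-0.031],[0,0,0],0],[[0.01,0,-0.031],[0,0,0],0],[[0.02,0,-0.031],[0,0,0],0],[[0.026,0,-0.031],[0,0,0],0],[[0.028,0,-0.031],[0,0,0],0],[[0.028,0,-0.031],[0,0,0],0]])

```text
clock: 12.13
tool_pos: [0.58, -0.1286, 0.1037]
orientation: [-161.8, 89.6, -176.8]
force: [0.3, -0.0, 0.4]
opening: 0.0002
```

drive_tool(plan=[[[0,0,0.002],[0,0,0],0],[[0,0,0.004],[0,0,0],0],[[0,0,0.006],[0,0,0],0],[[0,0,0.008],[0,0,0],0],[[0,0,0.01],[0,0,0],0],[[0,0,0.012],[0,0,0],0],[[0,0,0.014],[0,0,0],0],[[0,0,0.016],[0,0,0],0],[[0,0,0.018],[0,0,0],0],[[0,0,0.02],[0,0,0],0],[[0,0,0.022],[0,0,0],0],[[0,0,0.024],[0,0,0],0],[[0,0,0.026],[0,0,0],0],[[0,0,0.028],[0,0,0],0],[[0,0,0.03],[0,0,0],0],[[0,0,0.031],[0,0,0],0],[[0,0,0.031],[0,0,0],0]])

```text
clock: 13.55
tool_pos: [0.6102, -0.1367, 0.1035]
orientation: [-161.2, 89.6, -176.1]
force: [-0.1, -0.4, 0.2]
opening: 0.0006
```

drive_tool(plan=[[[-0.008,0,0],[0,0,0],0],[[-0.02,0,0],[0,0,0],0],[[-0.04,0,0],[0,0,0],0],[[-0.06,0,0],[0,0,0],0],[[-0.08,0,0],[0,0,0],0],[[-0.1,0,0],[0,0,0],0],[[-0.1,0,0],[0,0,0],0],[[-0.1,0,0],[0,0,0],0]])

```text
clock: 14.22
tool_pos: [0.6116, -0.1366, 0.2062]
orientation: [-159.7, 89.8, -174.7]
force: [-0.7, -0.2, 0.1]
opening: 0.0
```

Run:
```python
from h import *
w=ctrl.snapshot("wrist"); s=ctrl.snapshot("scene"); o=ctrl.get_obs(); print(o["tool_pos"],o["force"])
s0=cv2.imread("pics/scene0.png")
A=cv2.resize(s0[190:280,215:315],(400,360),interpolation=2); B=cv2.resize(s[190:280,215:315],(400,360),interpolation=2)
F=cv2.resize(s[150:350,180:460],(400,286)); F0=cv2.resize(s0[150:350,180:460],(400,286))
cv2.imwrite("pics/m6.png",cv2.resize(np.vstack([np.hstack([A,B]),np.hstack([F0,F])]),(740,598)))
```

```text
[ 0.61045417 -0.1365275   0.20379746] [-0.50296014 -0.78115984  0.44488186]
```

View pics/m6.png

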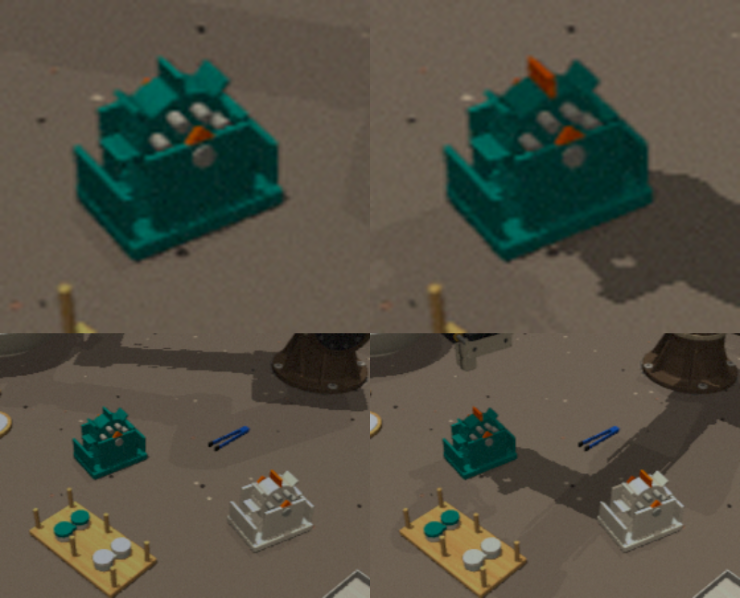

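The orange paddle stands straight up at crop (541,75), between the arrowheads. The counter and everything else in this view are where they were, and the finger is clear.

```bash
python3 -c "
from plant import ctrl
print(ctrl.close_job())"
```

```text
the job is handed in; nothing more can be done
None
```

I turned the teal wheel four clicks with four gentle fingertip strokes. It started with the orange paddle pointing straight down (about -3.14). I lifted the finger off after the third click and let the wheel rest about 0.6 s at -45°. I then made the last click, lifted the finger about 100 mm clear and handed the job in at about 14 s.

- **Wheel:** the last picture shows the orange paddle upright between the arrowheads. I judged this by eye from the scene camera and did not measure the angle.
- **Other things:** side by side with the first picture, the teal counter, white counter and its wheel, stand, cases and tweezer look unmoved. The jar, mirror and tray are mostly outside those crops; I did not check them, and the finger never went near them.
- **Forces:** the tool readings at the end of each move were at most about 2.3 N. I did not read the force in the middle of a stroke.
- **Checks that failed:** the networks missed some of the points or gave false hits, and their top-camera position for the wheel centre was about 1 cm off. I used positions worked out from the counter's edges and arrowheads instead.

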